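# Sweep loose post collars off the breadboard into the parts tray

## Task

Clear the optical breadboard: sweep the three loose steel collars with the fingers along the board and over its edge, so that all three drop into the open parts tray (not the lidded box at the opposite end). Only push them, gently: do not pinch, pick up or lift any collar, and leave the two small optic mounts on the board standing where they are.

Things in the scene. Friction and masses are not known exactly. Their poses are not given: they have to be found in the camera images.
- board: optical breadboard, a bare aluminium plate with a grid of small holes, 300 mm (its x) by 240 mm (its y), flat top 45 mm above the bench, no rim; plate 13 mm thick on four short feet, fixed. Origin on the bench under its centre; x and y along its edges, z up. The open tray stands against one of its two y ends (+y or -y, it varies), the lidded box against the other.
- tray: open-topped grey plastic parts tray, 200 mm (its x) by 110 mm (its y) by 34 mm high, walls 3 mm, floor 3 mm, fixed on the bench, long side 3 mm from the board's end, so its rim is 11 mm below the board's top. Origin at the centre of its underside on the bench, axes parallel to the board's; its centre is 178 mm from the board's centre along the board's y.
- lidded: closed grey plastic box with a flat lid, 204 mm (its x) by 112 mm (its y), top 36 mm above the bench, fixed against the board's other y end. Origin at the centre of its underside, axes parallel to the board's; its centre is 178 mm from the board's centre along the board's y. Nothing is to be put on it.
- collar_a: a dark steel post collar: a ring of outer diameter 28 mm, bore 14 mm, 12 mm tall, about 43 g, lying flat and loose on the board. Origin at the centre of its underside, z up as it lies. Identical to the other two collars. It starts in the lane nearest the board's -x edge of three lanes along the board's y, about -50 mm along the board's x (within 5 mm), anywhere within 75 mm of the middle along y.
- collar_b: a dark steel post collar: a ring of outer diameter 28 mm, bore 14 mm, 12 mm tall, about 43 g, lying flat and loose on the board. Origin at the centre of its underside, z up as it lies. Identical to the other two collars. It starts in the middle of three lanes along the board's y, about 0 mm along the board's x (within 5 mm), anywhere within 75 mm of the middle along y.
- collar_c: a dark steel post collar: a ring of outer diameter 28 mm, bore 14 mm, 12 mm tall, about 43 g, lying flat and loose on the board. Origin at the centre of its underside, z up as it lies. Identical to the other two collars. It starts in the lane nearest the board's +x edge of three lanes along the board's y, about +50 mm along the board's x (within 5 mm), anywhere within 75 mm of the middle along y.
- lens_mount: bystander: small loose lens mount standing upright on the board near its -x edge (about -125 mm along the board's x): round foot of 34 mm diameter, thin post, upright round lens ring of 30 mm diameter, 51 mm tall, 140 g. Origin at the centre of its underside.
- plate_mount: bystander: small loose plate mount standing upright on the board near its +x edge (about +125 mm along the board's x): round foot of 34 mm diameter, thin post, upright square plate 30 mm wide, 51 mm tall, 140 g. Origin at the centre of its underside.

How it is judged:
By the outcome, as a careful person would: the job done as asked, in the order asked, and still so for the second after the job is handed in, with the robot touching nothing.
It also fails if it takes over 56 s, if anything falls off the work surface, if the arm or the gripper's body presses on something with over 40 N, if the wrist force passes 120 N, or if a joint passes its speed limit or range.

## Robot

A 7-joint arm with a two-finger parallel gripper is mounted at the origin on the work surface. World frame = base frame: x ahead of the robot, y to its left, z up, the work surface at z = 0. Lengths are in mm, angles in rad, forces in N, time in s.
With the tool pointing down it reaches from about 400 to 875 mm from the base axis. Payload 19.3 kg.
Tool frame: the origin (TCP) lies at the very end of the fingers, on their centre line; the grasp point (between the pads) lies 19 mm behind it (grip_point_offset is the z of the grasp point in the tool frame, in mm); z points along the fingers, y is the line along which they close (so a half turn about z gives the same grasp; the last joint's range is limited). The gripper opens to 85 mm and grips with 20 to 120 N. Pads are 22 mm wide; open, the fingers measure 114 mm over their backs; the gripper's body (76 mm by 85 mm) begins 54 mm behind the grasp point. The pads swing forward as they close: fully open they stand 13 mm farther back than shut.
Start: joints at [-0.07, 0.521, -0.036, 1.599, 0.021, 1.021, -0.113], TCP at [624.992, -0.025, 231.291] pointing down, gripper open.
Joint ranges: [-2.91, 2.91], [-0.3, 2.13], [-1.5, 1.42], [0.17, 2.43], [-1.26, 4.41], [0.16, 1.93], [-2.52, 2.52]. Speed limits (rad/s): [1.89, 1.89, 2.39, 2.39, 3.01, 3.01, 3.01].

## Interface

Orientations are given as a 3x3 rotation matrix whose columns are the frame's x, y, z axes.
In Python, from workcell import movep, movel, goto_joints, open_gripper, clamp, wait, inverse_kinematics, read_state, camera, PlanningError, finish_job, grip_point_offset gives the robot as it stands. Calls block until the motion is done:
- movep(position, orientation): joint-space move of the TCP to a pose.
- movel(position, frame=None, max_speed=150, guard=None): straight line of the TCP; frame=None keeps the orientation; max_speed is the mean speed in mm/s. With guard (N) it stops when the force on the tool has changed by that much, and returns True; else False.
- goto_joints(angles): joint-space move.
- open_gripper() and clamp(): open the fingers fully, or close them until they stop; the grip force is fixed at half the most.
- wait(seconds).
- inverse_kinematics(position, orientation): joint angles nearest the present ones, or None.
- read_state(): the state.
- camera(name): name is "scene" or "side" or "wrist"; returns a dict with "image" (400x640x3 uint8, blue, green, red), "range_z" (400x640 float32, mm along the optical axis (not along the pixel's ray), 0 where there is no reading), "fx", "fy", "cx", "cy" (pixels), "cam_to_world" (4x4, takes a point from camera to world coordinates). Camera axes: x right, y up, looking along -z (the intrinsics and any distortion apply to the point x, -y, -z); pixel columns grow to the right and rows downward; lengths in mm; the calibration is good to about 2 mm. A picture is of the moment at which its call begins.
A pose or a line that the arm cannot do raises PlanningError and nothing moves.
- finish_job(): hands the job in; it is judged then, once.
The state is a dict: "time": time; "qpos": joint angles; "qvel": joint speeds; "joint_efforts": joint torques, N m; "eef_pos": TCP position; "tool_rot": TCP orientation; "ft_force": force on the tool from outside, world axes, zero at the start; "torque": the same for the moment, N m; "finger_gap": finger opening in mm; "gripper_force": force on a finger pad.
Only numpy, scipy, OpenCV 4.12 (cv2) and the standard library are available. Lean on these libraries where they do the work, as an engineer would, in place of code of your own. Each camera call takes 0.05 s, during which the arm holds its last target. There are 200 camera calls.

## Working session

There is one attempt and no reset: what is moved stays moved. The work goes in short steps, each a Python script; the robot and the scene stay as the last script left them, time stands still between calls to the robot, and variables do not carry over. Pictures are saved under pics/ and viewed, at most 10 in all, crops included, and the job is handed in when it is done.

```bash
mkdir -p pics; ls; python3 - <<'E'
from workcell import *
import cv2,numpy as np
for n in ("scene","side"):
    c=camera(n); cv2.imwrite(f"pics/{n}0.png",c["image"]); np.savez(f"{n}0.npz",**c)
    print(n,c["fx"],c["cx"],c["cy"],np.round(c["cam_to_world"],3).tolist(),(c["range_z"]>0).mean(),[k for k in c])
E
```

```text
pics
scene 429.1263925963038 319.0871333243681 203.43246314332578 [[-0.608, -0.572, 0.551, 949.185], [0.794, -0.436, 0.424, 298.35], [-0.003, 0.695, 0.719, 551.75], [0.0, 0.0, 0.0, 1.0]] 0.9960390625 ['image', 'range_z', 'fx', 'fy', 'cx', 'cy', 'cam_to_world']
side 378.43810298550227 312.4880431000819 196.1268960486408 [[0.794, 0.327, -0.512, 239.555], [-0.607, 0.411, -0.68, -421.313], [-0.012, 0.851, 0.525, 403.051], [0.0, 0.0, 0.0, 1.0]] 0.996046875 ['image', 'range_z', 'fx', 'fy', 'cx', 'cy', 'cam_to_world']
```

View pics/scene0.png

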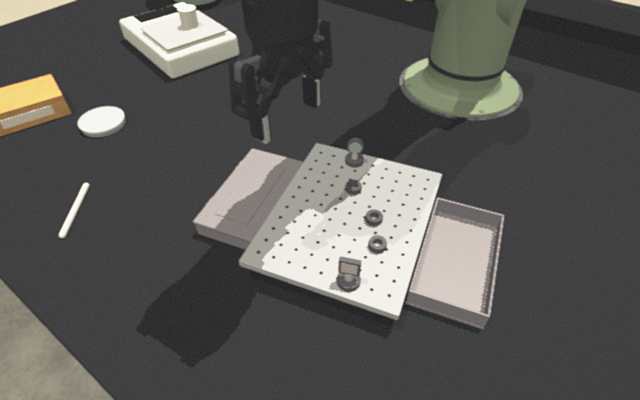

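View pics/side0.png

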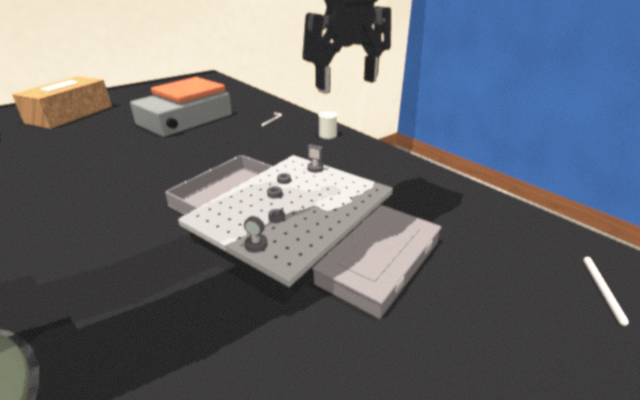

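The scene view shows the open tray right of the board (458,262) and the lidded box to its left. Collars are at about (353,187), (373,217) and (377,243), the lens mount at (355,155) and the plate mount at (348,278). The side view agrees.

```bash
cat > h.py <<'E'
import numpy as np,cv2
def cloud(c):
    T=c["cam_to_world"]; z=c["range_z"]; v,u=np.mgrid[:400,:640]
    P=np.stack([(u-c["cx"])/c["fx"]*z,-(v-c["cy"])/c["fy"]*z,-z],-1)
    return P@T[:3,:3].T+T[:3,3]
def rays(c,uv,h):
    uv=np.atleast_2d(uv).astype(float);T=c["cam_to_world"]
    d=np.stack([(uv[:,0]-c["cx"])/c["fx"],-(uv[:,1]-c["cy"])/c["fy"],-np.ones(len(uv))],1)@T[:3,:3].T
    o=T[:3,3]; return (o+d*((h-o[2])/d[:,2])[:,None])[:,:2]
E
python3 - <<'E'
from h import *
for n in ("scene","side"):
    c=dict(np.load(n+"0.npz")); P=cloud(c); img=c["image"]; Z=P[...,2]
    near=(abs(P[...,0]-600)<300)&(abs(P[...,1])<350)
    m=((Z>40)&(Z<50)&near).astype(np.uint8)
    m=cv2.morphologyEx(m,cv2.MORPH_OPEN,np.ones((3,3)))
    k,l,s,ce=cv2.connectedComponentsWithStats(m); i=1+s[1:,4].argmax()
    b=(l==i).astype(np.uint8)
    cs,_=cv2.findContours(b,cv2.RETR_EXTERNAL,cv2.CHAIN_APPROX_NONE)
    q=max(cs,key=cv2.contourArea)[:,0]
    w=rays(c,cv2.convexHull(q)[:,0],45).astype(np.float32)
    r=cv2.minAreaRect(w); print(n,"board",r,"Z",np.median(Z[b>0]),Z[(l==i)].std())
    print(cv2.boxPoints(r).round(1).tolist())
    hull=np.zeros((400,640),np.uint8); cv2.fillConvexPoly(hull,cv2.convexHull(q),1)
    t=((Z>51)&(Z<110)&(cv2.dilate(hull,np.ones((25,25)))>0)&near).astype(np.uint8)
    k,l,s,ce=cv2.connectedComponentsWithStats(t)
    for j in range(1,k):
        if s[j,4]<15: continue
        M=l==j; e=cv2.minEnclosingCircle(P[M][:,:2].astype(np.float32))
        top=M&(abs(Z-57)<4)
        print(" obj px",ce[j].round(1),s[j,4],"zmax",Z[M].max().round(1),"medz",np.median(Z[M]).round(1),"circ",np.round(e[0],1),round(e[1],1))
    t=((Z>-1)&(Z<40)&near); 
    print(" tray/lid px heights", [Z[v,u].round(1) for u,v in ([(458,262),(250,200)] if n=="scene" else [(220,190),(380,250)])])
E
```

```text
scene board ((549.6206665039062, 52.22832489013672), (301.85333251953125, 238.98574829101562), 15.49207592010498) Z 44.24987049321436 0.9673175952107373
[[372.29998779296875, 127.0999984741211], [436.1000061035156, -103.19999694824219], [727.0, -22.600000381469727], [663.0999755859375, 207.6999969482422]]
 obj px [354.9 151.3] 409 zmax 96.4 medz 72.4 circ [439.1 -13.9] 17.2
 obj px [353.6 185.7] 151 zmax 58.0 medz 55.6 circ [500.1  24.9] 14.8
 obj px [374.3 216.3] 182 zmax 58.5 medz 55.7 circ [537.6  90. ] 14.2
 obj px [377.6 242.9] 206 zmax 58.0 medz 55.8 circ [580.  122.6] 15.1
 obj px [348.9 272.6] 689 zmax 97.0 medz 71.6 circ [657.5 124.4] 16.8
 tray/lid px heights [np.float64(2.2), np.float64(34.3)]
side board ((544.5957641601562, 45.804962158203125), (303.16790771484375, 243.42483520507812), 15.511487007141113) Z 44.954977248635174 0.9172598378340201
[[366.0, 122.5], [431.1000061035156, -112.0], [723.2000122070312, -30.899999618530273], [658.0999755859375, 203.60000610351562]]
 obj px [314.9 157.9] 329 zmax 97.0 medz 73.4 circ [654.5 120.5] 17.1
 obj px [283.5 177.1] 104 zmax 57.9 medz 56.1 circ [577.5 119. ] 14.3
 obj px [273.9 191.2] 121 zmax 57.9 medz 56.1 circ [535.1  87.4] 14.0
 obj px [276.  214.5] 156 zmax 58.3 medz 56.2 circ [498.1  22.1] 14.4
 obj px [254.6 233.3] 598 zmax 96.9 medz 72.2 circ [436.9 -18. ] 17.7
 tray/lid px heights [np.float64(2.5), np.float64(34.7)]
```

```bash
cat >> h.py <<'E'
th=np.deg2rad(15.5); C=np.array([547.,49.]); ex=np.array([np.cos(th),np.sin(th)]); ey=np.array([-ex[1],ex[0]])
W=lambda x,y,z: [*(C+x*ex+y*ey),z]
def R(s=1):   # tool y along s*board x, z down
    y=np.array([*(s*ex),0]); z=np.array([0,0,-1.]); return np.column_stack([np.cross(y,z),y,z])
COL={n:np.array([(np.array(p)-C)@ex,(np.array(p)-C)@ey]) for n,p in dict(a=(499.1,23.5),b=(536.4,88.7),c=(578.8,120.8)).items()}
E
python3 - <<'E'
from h import *; from workcell import *
s=read_state(); print(s["time"],np.round(s["tool_rot"],2).tolist(),grip_point_offset)
print({k:v.round(1) for k,v in COL.items()})
for sg in (1,-1):
    for n,(x,y) in COL.items():
        for yy,z in((y-36,49.5),(136,49.5),(y-36,110)):
            q=inverse_kinematics(W(x,yy,z),R(sg)); print(sg,n,None if q is None else np.round(q,2))
E
```

```text
0.1 [[-0.0, 1.0, -0.0], [1.0, 0.0, -0.0], [-0.0, -0.0, -1.0]] -18.700000000000003
{'a': array([-53. , -11.8]), 'b': array([ 0.4, 41.1]), 'c': array([49.8, 60.7])}
1 a [-0.03  0.62 -0.08  2.03  0.1   0.49  0.08]
1 a [-0.39  0.6  -0.1   2.08  0.13  0.46 -0.32]
1 a [-0.02  0.52 -0.1   2.    0.08  0.63  0.1 ]
1 b [-0.14  0.66 -0.09  1.93  0.1   0.55 -0.03]
1 b [-0.38  0.66 -0.1   1.94  0.12  0.54 -0.29]
1 b [-0.13  0.57 -0.11  1.9   0.09  0.68 -0.02]
1 c [-0.18  0.72 -0.09  1.8   0.1   0.63 -0.06]
1 c [-0.36  0.71 -0.1   1.81  0.12  0.62 -0.26]
1 c [-0.17  0.62 -0.11  1.78  0.09  0.74 -0.05]
-1 a [-0.46  0.7   0.51  2.05 -0.65  0.55 -2.36]
-1 a [-0.95  0.74  0.68  2.11 -0.86  0.59 -2.51]
-1 a [-0.52  0.6   0.59  2.03 -0.53  0.67 -2.45]
-1 b [-0.58  0.75  0.53  1.95 -0.64  0.62 -2.49]
-1 b [-0.95  0.83  0.75  1.97 -0.88  0.71 -2.51]
-1 b [-0.67  0.68  0.67  1.93 -0.61  0.75 -2.51]
-1 c [-0.64  0.82  0.61  1.83 -0.69  0.71 -2.51]
-1 c [-0.95  0.91  0.82  1.84 -0.92  0.82 -2.51]
-1 c [-0.73  0.77  0.74  1.81 -0.68  0.84 -2.51]
```

```bash
cat >> h.py <<'E'
def sweep(n,yend=138):
    from workcell import movep,movel,read_state
    x,y=COL[n]
    movep(W(x,y-37,110),R()); 
    g=movel(W(x,y-37,49.5),max_speed=100,guard=10); print(n,"down",g,read_state()["eef_pos"])
    if g: return
    g=movel(W(x,yend,49.5),max_speed=50,guard=15); print("push",g,read_state()["eef_pos"],read_state()["ft_force"])
    movel(W(x,yend,110),max_speed=150); print(read_state()["time"])
E
python3 - <<'E'
from h import *; from workcell import *
clamp(); sweep("c")
ims=[]
for n in("scene","side"):
    c=camera(n); np.savez(n+"1.npz",**c); ims.append(c["image"])
a=ims[0][100:360,180:520]; b=ims[1][60:320,150:490]
cv2.imwrite("pics/after1.png",np.hstack([a,b]))
E
```

```text
c down False [589.05221181  85.08992696  49.95525895]
push False [558.21140211 195.11806481  49.51614347] [ 0.07463729 -0.40268151 -0.51846123]
5.2667
```

View pics/after1.png

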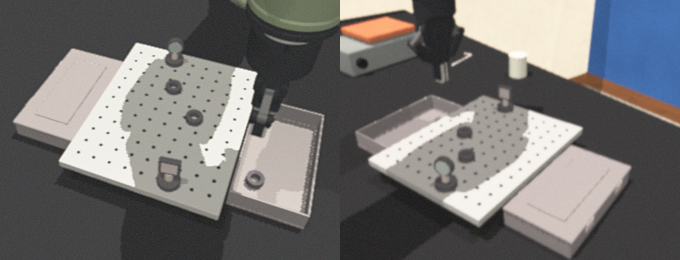

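Collar c lies in the tray (crop pixel 255,180); a and b are unmoved and both mounts are standing. I'll sweep the other two the same way.

```bash
python3 - <<'E'
from h import *; from workcell import *
sweep("b"); sweep("a")
movep([620,-60,240],R())
ims=[]
for n in("scene","side"):
    c=camera(n); ims.append(c["image"])
    P=cloud(c); L=(P[...,:2]-C)@np.column_stack([ex,ey]); Z=P[...,2]
    for nm,m in (("tray",(abs(L[...,0])<90)&(L[...,1]>132)&(L[...,1]<224)&(Z>8)&(Z<60)),("board",(abs(L[...,0])<148)&(abs(L[...,1])<117)&(Z>51)&(Z<100))):
        k,l,s,_=cv2.connectedComponentsWithStats(m.astype(np.uint8))
        for j in range(1,k):
            if s[j,4]>25: print(n,nm,L[l==j].mean(0).round(1),Z[l==j].max().round(1),s[j,4])
cv2.imwrite("pics/after3.png",np.hstack([ims[0][100:360,180:520],ims[1][60:320,150:490]])); print(read_state()["time"])
E
```

```text
b down False [546.52682156  53.26639244  49.81582401]
push False [510.55510026 181.92994911  49.49087738] [-0.70418092 -0.38290119 -0.95327306]
10.125
a down False [509.19933939 -11.89952225  49.7801868 ]
push False [459.10079781 167.72973681  49.4903403 ] [0.28776879 0.21873674 0.31533501]
16.1167
scene tray [-52.4 156.8] 16.4 180
scene tray [  3.8 155.9] 16.5 200
scene tray [ 51.9 155.8] 16.7 226
scene board [-118.2  -31.3] 96.2 411
scene board [129.9  43.9] 97.4 688
side board [121.1  38.3] 96.6 340
side board [-126.6  -37.9] 97.2 598
17.3917
```

View pics/after3.png

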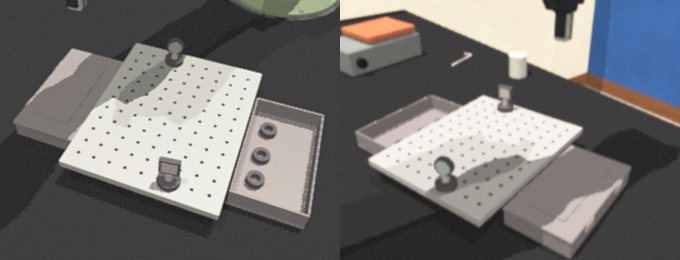

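All three collars lie flat in the tray (crop pixels (268,130), (261,155) and (255,180)). Both mounts are standing where they were.

```bash
python3 -c "
from workcell import *
print(finish_job())"
```

```text
the job is handed in; nothing more can be done
None
```

All three collars were pushed over the edge and lie flat in the open tray, both optic mounts are standing where they were, and the job was handed in after about 17 s of robot time.

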